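Recap the refilled ink tank

TASK

One ink tank of the printer has just been refilled and its filler neck is still open: take the loose cap from the white card, set it straight over the open neck and press it down until it clicks home. Keep pressing firmly after the click so that the rubber seal inside is squeezed, and finish like that, with the hand still pushing the cap down: do not let go. Leave the stapler, pen cup, cartridge and marble dish undisturbed.

Things in the scene. Friction and masses are not known exactly. Their poses are not given: they have to be found in the camera images.
- cap_center (a point): The loose ink-tank cap, light grey, ribbed, round: 30 mm outside diameter, 28 mm high, about 18 g, standing upright, open end down, on the white card (card top 2 mm above the cart). This point is its centre, half-way up its axis; z is up through its closed top. Three identical caps already sit on the other tanks.
- cap: The same loose cap; this origin is the centre of its open underside, 14 mm below cap_center. Inside it has a bore of 26 mm, 22 mm deep, with an inward snap lip at its foot, 3 mm high and 22 mm in bore.
- neck_open: The one open filler neck: white, upright on the deck, orange seal on top; it may be at any of the four places. Origin: on its axis at deck height, z up, x as the printer's. 30 mm high to the top of the seal, 17 mm in diameter, with a springy round bead 25 mm across centred 14 mm above the deck.
- seal: The orange rubber seal disc on top of the open neck, 16 mm in diameter; origin at the centre of its top, 30 mm above the deck. Inside the snapped cap it bears on the cap's ceiling: about 1 N when the cap is left alone. Further pressing squeezes it by 1 mm for every 4 N, to a stop at 2.5 mm. It is well squeezed at about 10 to 15 N of push on the cap.
- stapler: Chrome stapler lying on the cart, 145 mm long, 45 mm high; origin under its middle.
- pen_cup: Orange pen cup, 76 mm across, 100 mm high, pens to 165 mm; origin under its middle.
- cartridge: White ink cartridge standing on the cart, 62 x 24 x 55 mm; origin under its middle.
- dish: Small glass dish of marbles, 90 mm across, 26 mm high; origin under its middle.
- printer: Ink-tank printer, fixed. Origin: on the cart under the middle of the black tank unit at its right (-y) side; x from front to back. Unit: 250 mm long, 96 mm wide, top deck 140 mm above the cart with four filler places in a row along x, 50 mm apart, three already capped. The printer beside it (+y) has its lid, with the tank cover folded back flat on it, at 165 mm; paper at its back reaches 235 mm.
- neck_top (a point): Centre of the top of the open neck, 30 mm above the deck, on its axis. Lowering the cap, its lip meets the bead with cap_center about 1 mm above this point; about 10 N (7 to 15 N) pushes it over the bead within 6 mm of travel; then the resistance drops away (the click) and the bead pulls the cap down, about 9 N, until it is home with cap_center about 8 mm below this point.
Things that resemble listed ones, but are neither listed nor needed, are in the scene too. What is shaped like the cap but turquoise is not meant.

How it is judged:
On the way, in this order (a step that is already met when the one before it is completed fails the run):
1. the cap is picked up clear of the card (height (world z) of cap_center above 0.06 m), for 0.1 s.
2. the cap is over the open neck, straight, and has snapped past the bead (horizontal distance between cap_center and neck_open below 0.003 m and z of cap_center in the frame of neck_open below 0.0235 m and angle between cap's own z axis and vertical below 0.1 rad), for 0.1 s.
At the end, for the whole second after the job is handed in: The cap sits straight (within 0.1 rad) and centred (within 3 mm) on the open neck, snapped home (its centre less than 22.5 mm above the deck), the robot's fingers are still on it, and it is being pushed down so that it squeezes the seal with more than 4 N, all through the last second (horizontal distance between cap_center and neck_open below 0.003 m and z of cap_center in the frame of neck_open between 0.015 and 0.0225 m and angle between cap's own z axis and vertical below 0.1 rad and contact force between cap and seal above 4 N and contact force between the fingers and cap above 2 N); the arm keeps its last pose, push and grip.
It fails at once if the stapler, pen cup, cartridge or marble dish is shoved (over 30 mm) or tipped (distance of any of stapler, pen_cup, cartridge, dish from where it was at the start of the episode above 0.03 m or angle between any of pen_cup, cartridge, stapler, dish's own z axis and vertical above 0.4 rad).
It also fails if it takes over 59 s, if anything falls off the work surface, if the arm or the gripper's body presses on something with over 40 N, if the wrist force passes 120 N, or if a joint passes its speed limit or range.

ROBOT

A 7-joint arm with a two-finger parallel gripper is mounted at the origin on the work surface. World frame = base frame: x ahead of the robot, y to its left, z up, the work surface at z = 0. Lengths are in m, angles in rad, forces in N, time in s.
With the tool pointing down it reaches from about 0.4 to 0.85 m from the base axis. Payload 10.4 kg.
Tool frame: the origin (TCP) lies on the front face of the gripper's body, between the roots of the fingers; the fingertips stand 73 mm ahead of it and the grasp point (between the pads) lies 54 mm ahead of it; x points along the fingers, y is the direction in which the jaws open and shut, and the axes are right-handed (so a half turn about x gives the same grasp; the last joint's range is limited). The gripper opens to 85 mm and grips with 20 to 120 N. Pads are 22 mm wide; open, the fingers measure 114 mm over their backs; the gripper's body (76 mm by 85 mm) begins 54 mm behind the grasp point. The pads swing forward as they close: fully open they stand 13 mm farther back than shut.
Start: joints at [-0.023, 0.332, -0.065, 1.46, 0.022, 1.35, -0.088], TCP at [0.625, 0, 0.304] pointing down, gripper open.
Joint ranges: [-2.6, 2.6], [-0.5, 2.12], [-1.47, 1.34], [0.16, 2.42], [-1.27, 4.41], [0.06, 2.06], [-2.6, 2.6]. Speed limits (rad/s): [2.22, 2.22, 2.79, 2.79, 3.14, 3.14, 3.14].

INTERFACE

Orientations are given as a unit quaternion [x, y, z, w].
In Python, from workcell import manip gives the robot as it stands. The module is installed in compiled form; this text tells all that it offers.
- The arm moves only by the tool arm_command, never from a script. Its argument "moves" is a list that holds one entry, the list of rows, each a list of 5 numbers: the closure, from 0 (fully open) to 1 (shut), then the shift along the tool's x, y, z in units of 25 mm (1.0 is 25 mm), then the turn about the tool's x in degrees. A call has 1 to 12 rows; each row shifts and turns the commanded pose from where the row before left it, along the tool's axes as they then stand; what a row does not reach is not made up. A row lasts 1/12 s, in which the tool goes at most 41.7 mm and 7.16 degrees, less where a joint would pass 70% of its speed; a pose out of reach is approached as far as the arm can. A call is refused whole if a number of a shift passes 1 or a number of a turn 7.16, either way. A call with a gripper value outside its range is refused whole. The fingers move at their own pace and stop on an object; "force" is the grip in N (left out, the last holds). Time passes only in rows, so rows that do not move let the fingers close. It gives the time, the measured TCP pose, the force and the opening at its end, in the units of the state.
- manip.get_obs(): the state, without advancing time (a new reading comes with each control period).
- manip.camera(name): name is "scene" or "side" or "wrist"; returns the picture (480x640x3 uint8, red, green, blue); there is no depth.
- manip.camera_info(name): a dict with "vfov" (degrees; the focal length in pixels is half the picture's height over the tangent of half this angle, whatever the lens; pixels are square), "cx", "cy" (the principal point, pixels), "pose" (4x4, takes a point from camera to world coordinates). Camera axes: x right, y down, z forward; pixel columns grow to the right and rows downward; lengths in m; the calibration is good to about 2 mm. A picture is of the moment at which its call begins: read the wrist's pose just before it. camera_info takes no time and is no camera call; for the wrist camera it gives the pose at the moment of the call.
- manip.hand_in(): hands the job in, once; it reports no verdict.
Trained networks look in the newest picture that a camera, given by its name, has taken for a name from the list of things; names that differ only in an ending like _2 or _b are one class to them, and where a whole thing is asked for, a point or a joint stands for the part that bears it (a point fixed in the world has none). Each returns a list of dicts, best first, with "confidence" (0 to 1); they miss things now and then, are a little off and sometimes report something else, mostly with a low value. They report only what shows in the picture. A call takes as long as a camera call. They do not tell look-alikes from the thing itself.
- manip.regions_of(query, camera): "mask" (480x640 bool, what is visible of it) and "rect" ([left, top, right, bottom] in pixels, round what is visible of it).
- manip.pinpoint(query, camera): "pixel" ([row, column] in pixels: a listed point, or the origin of a listed thing).
The state is a dict: "clock": time; "joint_pos": joint angles; "joint_velocities": joint speeds; "tau": joint torques, N m; "position": TCP position; "ee_rot": TCP orientation; "ft_force": force on the tool from outside, world axes, zero at the start; "torque": the same for the moment, N m; "grip_width": opening from 0.0 (shut) to 1.0 (fully open).
Only numpy, scipy, OpenCV 4.12 (cv2) and the standard library are available. Lean on these libraries where they do the work, as an engineer would, in place of code of your own. Each camera call takes 0.05 s, during which the arm holds its last target.

## Working session

There is one attempt and no reset: what is moved stays moved. The work goes in short steps, Python scripts to look and compute and a tool call to move; the robot and the scene stay as the last step left them, time stands still between calls to the robot, and variables do not carry over. Pictures are saved under pics/ and viewed, and the job is handed in when it is done.

Besides the shell and the picture viewer there is one more tool, called after "Request:" by a JSON object that holds its "method" and its "body", one argument or row to a line. arm_command: Moves the arm, as the interface text tells. Its arguments: {"type":"object","properties":{"moves":{"type":"array","items":{"type":"array","items":{"type":"array","items":{"type":"number"}}}},"force":{"type":"number"}},"required":["moves"]}

```bash
mkdir -p pics; ls
cat > h.py <<'E'
import numpy as np, cv2
from workcell import manip
def snap(c,fn):
    info=manip.camera_info(c); im=manip.camera(c); cv2.imwrite('pics/'+fn,cv2.cvtColor(im,cv2.COLOR_RGB2BGR)); return im,info
def K(info):
    f=240/np.tan(np.radians(info['vfov'])/2); return f,info['cx'],info['cy']
def ray(info,row,col):
    f,cx,cy=K(info); P=np.array(info['pose']); d=P[:3,:3]@np.array([(col-cx)/f,(row-cy)/f,1]); return P[:3,3],d/np.linalg.norm(d)
def atz(info,row,col,z):
    o,d=ray(info,row,col); return o+d*(z-o[2])/d[2]
def proj(info,p):
    f,cx,cy=K(info); P=np.array(info['pose']); q=P[:3,:3].T@(np.array(p)-P[:3,3]); return q[1]/q[2]*f+cy,q[0]/q[2]*f+cx
def tri(rs):
    A=np.zeros((3,3));b=np.zeros(3)
    for o,d in rs:
        M=np.eye(3)-np.outer(d,d);A+=M;b+=M@o
    x=np.linalg.solve(A,b); return x,[np.linalg.norm(np.cross(x-o,d)) for o,d in rs]
E
python3 - <<'E'
from h import *
for c in ['scene','side','wrist']:
    im,i=snap(c,c+'0.png'); print(c,i['vfov'],i['cx'],i['cy'],np.round(i['pose'],3).tolist())
    for q in ['cap_center','cap','neck_open','neck_top','seal']:
        print(q,[(np.round(r['pixel'],1).tolist(),round(r['confidence'],2)) for r in manip.pinpoint(q,c)])
print(manip.get_obs())
E
```

```text
pics
scene 48.29418250807779 317.8420187057453 237.95009086095945 [[0.404, 0.757, -0.514, 0.985], [0.915, -0.325, 0.24, -0.442], [0.015, -0.567, -0.823, 0.813], [0.0, 0.0, 0.0, 1.0]]
cap_center [([279.2, 262.4], 0.86), ([263.8, 191.2], 0.82)]
cap [([269.6, 190.3], 0.86), ([282.9, 263.1], 0.83), ([277.9, 261.8], 0.58)]
neck_open [([172.0, 437.6], 0.87)]
neck_top [([161.5, 441.2], 0.91)]
seal [([158.5, 441.7], 0.43)]
side 42.88800121249651 316.5955592830589 233.94003114769382 [[0.967, -0.162, 0.195, 0.328], [-0.253, -0.667, 0.701, -1.009], [0.017, -0.727, -0.686, 0.853], [0.0, 0.0, 0.0, 1.0]]
cap_center [([359.3, 293.5], 0.86), ([303.3, 319.2], 0.65)]
cap [([363.2, 292.1], 0.84), ([135.1, 276.3], 0.65), ([308.1, 317.4], 0.52)]
neck_open [([144.2, 278.0], 0.83)]
neck_top [([129.9, 280.5], 0.48)]
seal [([131.7, 277.0], 0.44)]
wrist 60.188129031216704 322.80217645934397 236.06319329440106 [[1.0, 0.001, -0.0, 0.625], [0.001, -0.964, -0.267, 0.068], [-0.001, 0.267, -0.964, 0.374], [0.0, 0.0, 0.0, 1.0]]
cap_center [([379.3, 82.9], 0.65), ([216.7, 288.4], 0.46)]
cap []
neck_open [([255.9, 148.7], 0.94), ([275.0, 123.0], 0.5)]
neck_top [([273.3, 121.1], 0.87)]
seal [([271.9, 125.7], 0.7)]
{'clock': 0.9, 'joint_pos': array([-0.02259357,  0.33220801, -0.06470578,  1.46012974,  0.02161832,
        1.34988414, -0.08849476]), 'joint_velocities': array([0.00074851, 0.00022831, 0.00147635, 0.00202905, 0.00073593,
       0.00109509, 0.00060501]), 'tau': array([ 5.78947001e-04, -6.25207829e+01,  4.95578209e-02, -3.91833186e+01,
        1.65426900e-02,  1.83407174e-03,  2.14903551e-06]), 'position': array([6.25008368e-01, 1.10310233e-05, 3.03918323e-01]), 'ee_rot': array([ 0.500014  ,  0.49998703, -0.49997992,  0.50001904]), 'ft_force': array([ 0.46084486,  0.37271039, -0.55232857]), 'torque': array([0.04454175, 0.03953342, 0.05928801]), 'grip_width': 1.0045901712076406}
```

View pics/scene0.png

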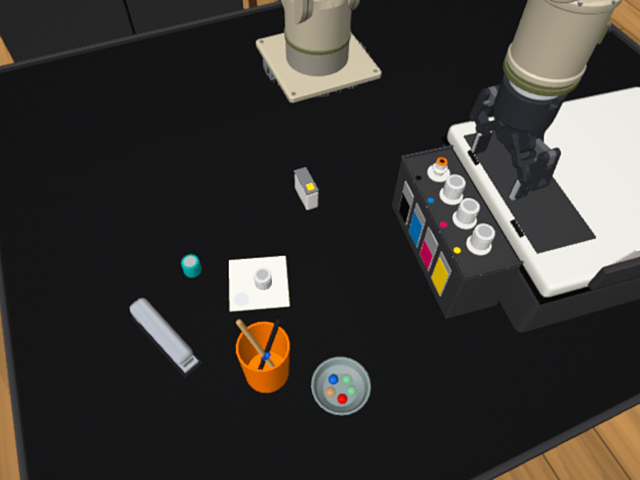

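View pics/side0.png

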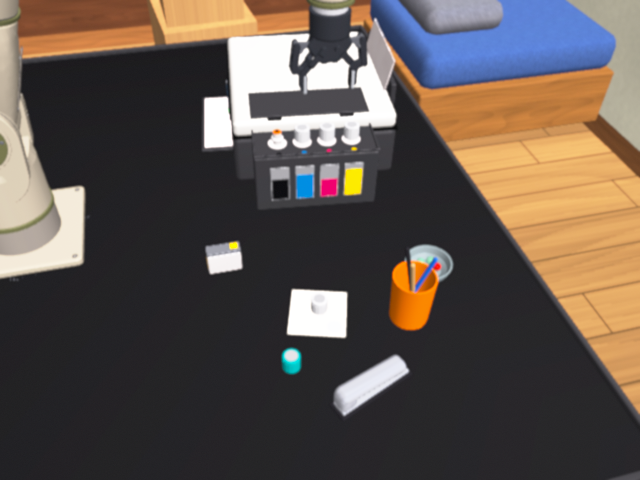

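View pics/wrist0.png

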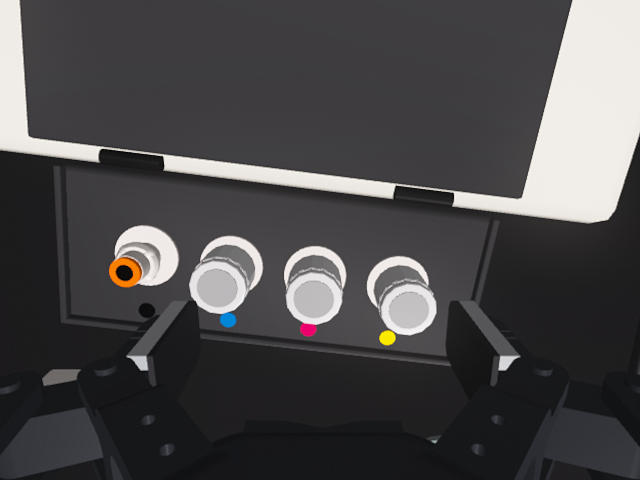

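Run:
```python
import cv2,numpy as np
a=cv2.imread('pics/scene0.png')[220:330,150:310]; b=cv2.imread('pics/side0.png')[270:400,240:380]
cv2.imwrite('pics/crop0.png',np.hstack([cv2.resize(a,(400,400)),cv2.resize(b,(400,400))]))
```

```text
(no output)
```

View pics/crop0.png

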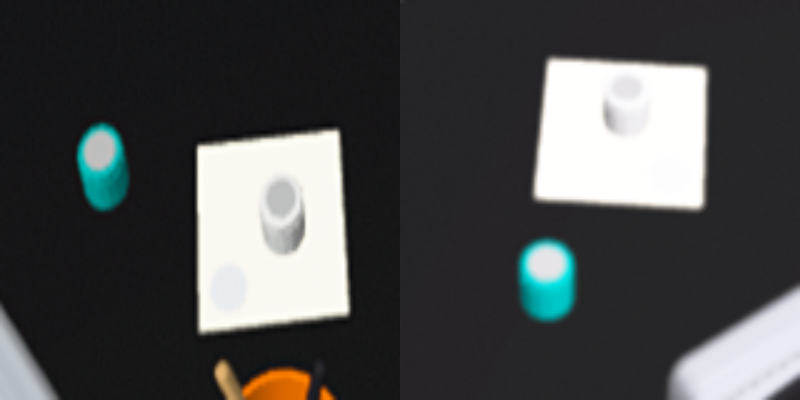

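The pictures show two loose cap shapes. One is turquoise, at scene (col 191, row 264) and side (292, 360). The other is grey on the white card, at scene (262, 279) and side (319, 303). The enlarged crop confirms the grey one on the card is meant. The open neck, with the orange seal, is the foremost place: scene (441, 160), side (278, 131), wrist (124, 272).

Run:
```python
from h import *
s,d,w=[manip.camera_info(c) for c in ['scene','side','wrist']]
print('cap',tri([ray(s,279.2,262.4),ray(d,303.3,319.2)]), atz(s,279.2,262.4,.016), atz(d,303.3,319.2,.016))
print('neck',tri([ray(s,161.5,441.2),ray(d,129.9,279.5),ray(w,272.5,123)]))
for a in [(s,161.5,441.2),(d,129.9,279.5),(w,272.5,123)]: print(atz(*a,.17))
# cap discs on deck: outline via wrist, capped top height ~ 0.14+0.022+0.014=.176
for c in [(284,218),(299,314),(309,408)]: print('captop',atz(w,*c,.176))
for q in ['stapler','pen_cup','cartridge','dish','printer']:
    for c,i in [('scene',s),('side',d)]:
        r=manip.pinpoint(q,c)
        if r: print(q,c,r[0]['pixel'],r[0]['confidence'],atz(i,*r[0]['pixel'],0)[:2])
```

```text
cap (array([ 0.52612476, -0.33043944,  0.01505662]), [np.float64(0.0016891381935601815), np.float64(0.001689138193560223)]) [ 0.52805574 -0.33184427  0.016     ] [ 0.52509612 -0.32944504  0.016     ]
neck (array([ 0.52435769, -0.00875617,  0.17273607]), [np.float64(0.002367264086130581), np.float64(0.001926987142341169), np.float64(0.0027760304393242264)])
[ 0.52415047 -0.00962786  0.17      ]
[ 0.52709971 -0.00313068  0.17      ]
[ 0.52029586 -0.00864993  0.17      ]
captop [ 0.5713925  -0.01263201  0.176     ]
captop [ 0.62066979 -0.02092146  0.176     ]
captop [ 0.66976561 -0.02652484  0.176     ]
stapler scene [340.8, 167.4] 0.76 [ 0.56608403 -0.51112658]
stapler side [388.7, 369.4] 0.72 [ 0.56140876 -0.50826297]
pen_cup scene [364.8, 265.1] 0.8 [ 0.66716121 -0.38035901]
pen_cup side [315.7, 406.2] 0.56 [ 0.67245267 -0.38163706]
cartridge scene [197.8, 302.3] 0.88 [ 0.37837035 -0.19470729]
cartridge side [270.0, 225.4] 0.89 [ 0.3762688 -0.1936414]
dish side [267.7, 429.5] 0.81 [ 0.75847922 -0.28119833]
printer scene [254.1, 438.6] 0.56 [ 0.59589905 -0.0182246 ]
printer side [194.2, 313.8] 0.92 [ 0.59691119 -0.01406436]
```

Request:
{"method": "arm_command", "body": {
  "moves": [
    [[0, 0, 0, 0, -7], [0, 0, 0, 0, -7], [0, 0, 0, 0, -7], [0, 0, 0, 0, -7], [0, 0, 0, 0, -7], [0, 0, 0, 0, -7], [0, 0, 0, 0, -7], [0, 0, 0, 0, -7], [0, 0, 0, 0, -7], [0, 0, 0, 0, -7], [0, 0, 0, 0, -7], [0, 0, 0, 0, -6]]
  ]
}}

```text
clock: 2.4
position: [0.625, -0.0, 0.3039]
ee_rot: [0.041, 0.706, -0.041, 0.706]
ft_force: [0.1, 0.2, 0.3]
grip_width: 1.0
```

```bash
cat > m.py <<'E'
from h import *
from scipy.spatial.transform import Rotation as R
def to(target):
    o=manip.get_obs(); r=R.from_quat(o['ee_rot']).as_matrix(); d=r.T@(np.array(target)-o['position'])
    print('pos',np.round(o['position'],4),'x',np.round(r[:,0],3),'y',np.round(r[:,1],3),'z',np.round(r[:,2],3),'units',np.round(d/.025,2),'clock',o['clock'],'q',np.round(o['joint_pos'],2),'F',np.round(o['ft_force'],2),'w',o['grip_width'])
E
python3 - <<'E'
from m import *
import m
im,i=snap('wrist','w1.png')
for q in ['neck_open','neck_top','seal','cap_center']:
    print(q,[(np.round(r['pixel'],1).tolist(),round(r['confidence'],2)) for r in manip.pinpoint(q,'wrist')])
m.to([.526,-.330,.20])
print(i['pose'])
E
```

```text
neck_open [([51.0, 282.6], 0.85)]
neck_top [([43.1, 274.1], 0.8)]
seal [([39.8, 277.3], 0.75), ([42.5, 276.8], 0.38)]
cap_center []
pos [ 0.625  -0.      0.3039] x [ 0.  0. -1.] y [0.126 0.992 0.   ] z [ 0.992 -0.126  0.   ] units [  4.16 -13.59  -2.27] clock 2.65 q [ 0.13  0.35 -0.26  1.45  0.09  1.36  1.31] F [0.35 0.51 0.56] w 1.002299353880833
[[ 1.14787893e-01  9.57581407e-01  2.64313430e-01  5.58250439e-01]
 [ 9.93389997e-01 -1.10588355e-01 -3.07657159e-02  8.18770350e-03]
 [-2.30690011e-04  2.66097849e-01 -9.63945995e-01  3.74406555e-01]
 [ 0.00000000e+00  0.00000000e+00  0.00000000e+00  1.00000000e+00]]
```

View pics/w1.png

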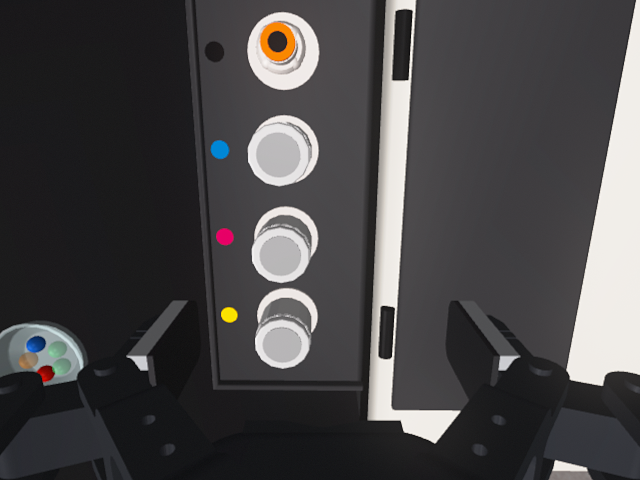

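The wrist view shows the open neck's seal at (col 277, row 42), with the three capped tanks below it in the picture. I'll centre the view over the neck for a better fix.

Request:
{"method": "arm_command", "body": {
  "moves": [
    [[0, 0, 0, -0.8, 0], [0, 0, 0, -0.8, 0], [0, 0, 0, -0.8, 0], [0, 0, 0, -0.8, 0], [0, 0, -0.2, -0.6, 0], [0, 0, 0, 0, 0], [0, 0, 0, 0, 0]]
  ]
}}

```text
clock: 3.23
position: [0.53, 0.0065, 0.3044]
ee_rot: [0.044, 0.705, -0.044, 0.706]
ft_force: [0.1, -0.5, 0.5]
grip_width: 1.001
```

Run:
```python
import m; from h import *
im,i=snap('wrist','w2.png')
for q in ['neck_open','neck_top','seal','cap_center']:
    print(q,[(np.round(r['pixel'],1).tolist(),round(r['confidence'],2)) for r in manip.pinpoint(q,'wrist')])
hsv=cv2.cvtColor(im,cv2.COLOR_RGB2HSV); mk=cv2.inRange(hsv,(5,150,150),(22,255,255))
n,l,st,c=cv2.connectedComponentsWithStats(mk); k=1+np.argmax(st[1:,4]); print(st[k],c[k])
x,y,w_,h_=st[k][:4]
print('seal',atz(i,y+(h_-1)/2,x+(w_-1)/2,.17), 'diam', w_/K(i)[0]*(i['pose'][2][3]-.17))
m.to([.526,-.330,.20])
```

```text
neck_open [([227.9, 295.5], 0.71)]
neck_top [([245.9, 290.5], 0.91)]
seal [([242.9, 293.2], 0.94)]
cap_center []
[277 228  30  30 496] [291.62096774 242.03629032]
seal [ 0.52095149 -0.00826039  0.17      ] diam 0.014838858798321912
pos [0.5306 0.0067 0.3037] x [-0.  0. -1.] y [0.122 0.992 0.   ] z [ 0.992 -0.122 -0.   ] units [  4.14 -13.39   1.46] clock 3.4833 q [ 0.16  0.14 -0.28  1.7   0.04  1.31  1.32] F [ 0.3   0.96 -0.57] w 0.9991285731886168
```

View pics/w2.png

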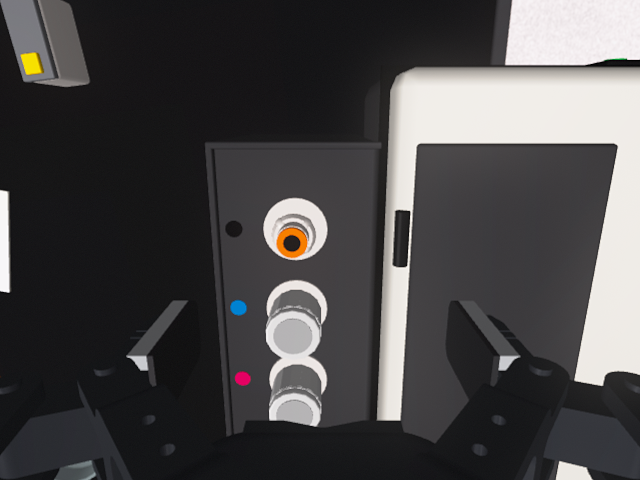

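Seal centre is at (291.6, 242), which gives the neck axis at (0.521, -0.008). The two wrist orientations agree within 1 mm. Next, over to the cap.

Request:
{"method": "arm_command", "body": {
  "moves": [
    [[0, 0, -0.96, 0.1, 0], [0, 0, -0.96, 0.1, 0], [0, 0, -0.96, 0.1, 0], [0, 0, -0.96, 0.1, 0], [0, 0, -0.96, 0.1, 0], [0, 0, -0.96, 0.1, 0], [0, 0, -0.96, 0.1, 0], [0, 0, -0.96, 0.1, 0], [0, 0, -0.96, 0.1, 0], [0, 0, -0.96, 0.1, 0], [0, 0, -0.96, 0.1, 0], [0, 0, -0.96, 0.1, 0]]
  ]
}}

```text
clock: 4.48
position: [0.525, -0.2842, 0.3036]
ee_rot: [0.043, 0.706, -0.043, 0.706]
ft_force: [0.0, 0.1, 0.1]
grip_width: 0.998
```

Request:
{"method": "arm_command", "body": {
  "moves": [
    [[0, 0, -0.96, 0.1, 0], [0, 0, -0.96, 0.2, 0], [0, 1, 0, 0.2, 0], [0, 1, 0, 0.2, 0], [0, 1, 0, 0, 0], [0, 1, 0, 0, 0], [0, 1, 0, 0, 0], [0, 0.5, 0, 0, 0], [0, 0, 0, 0, 0], [0, 0, 0, 0, 0]]
  ]
}}

```text
clock: 5.32
position: [0.5365, -0.3327, 0.1665]
ee_rot: [0.043, 0.706, -0.043, 0.706]
ft_force: [-0.5, 0.4, 0.8]
grip_width: 0.999
```

Run:
```python
import m; from h import *
im,i=snap('wrist','w3.png')
for q in ['cap','cap_center']:
    for r in manip.pinpoint(q,'wrist'): print(q,np.round(r['pixel'],1),round(r['confidence'],2),atz(i,*r['pixel'],.002 if q=='cap' else .016))
for r in manip.regions_of('cap','wrist'): print(r['rect'],r['confidence'])
m.to([.526,-.330,.08])
```

```text
cap [221.7 322.3] 0.83 [ 0.52545121 -0.33116988  0.002     ]
cap [111.1 110.3] 0.83 [ 0.45019884 -0.43804482  0.002     ]
cap_center [228.9 318.6] 0.94 [ 0.5259385 -0.333267   0.016    ]
cap_center [110.5 102.1] 0.78 [ 0.45057615 -0.43534077  0.016     ]
[294.0, 196.6, 350.7, 262.4] 0.93
[55.9, 77.8, 142.9, 143.1] 0.73
pos [ 0.5371 -0.3331  0.1682] x [ 0.002 -0.001 -1.   ] y [ 0.122  0.993 -0.001] z [ 0.993 -0.122  0.003] units [ 3.53  0.07 -0.46] clock 5.5167 q [ 0.52  0.45 -0.04  1.6   0.02  1.09  1.92] F [-0.56 -0.29 -0.62] w 0.9997266882831289
```

View pics/w3.png

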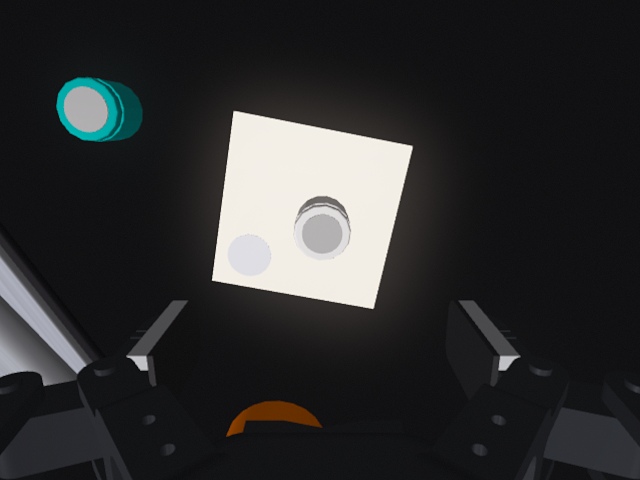

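Run:
```python
import m; from h import *
im=cv2.imread('pics/w3.png'); i=manip.camera_info('wrist'); s=manip.camera_info('scene'); d=manip.camera_info('side')
g=cv2.cvtColor(im,cv2.COLOR_BGR2GRAY); c=g[200:270,285:360]
mk=((c>150)&(c<195)).astype(np.uint8); n,l,st,ce=cv2.connectedComponentsWithStats(mk); k=l[34,37]; print(st[k],ce[k]+[285,200])
u,v=ce[k]+[285,200]
p=atz(i,v,u,.03); print('cap',p)
m.to([p[0],p[1],.079])
print('pens',tri([ray(s,322,239),ray(d,259,435)]),tri([ray(s,322,278),ray(d,251,408)]),tri([ray(s,322,278),ray(d,259,435)]),tri([ray(s,322,239),ray(d,251,408)]))
```

```text
[  17   14   40   40 1241] [321.69218372 233.29653505]
cap [ 0.52631962 -0.33203629  0.03      ]
pos [ 0.5371 -0.3331  0.1682] x [ 0.002 -0.001 -1.   ] y [ 0.122  0.993 -0.001] z [ 0.993 -0.122  0.003] units [ 3.57 -0.01 -0.44] clock 5.5167 q [ 0.52  0.45 -0.04  1.6   0.02  1.09  1.92] F [-0.56 -0.29 -0.62] w 0.9997266882831289
pens (array([ 0.6780426 , -0.41181515,  0.18225151]), [np.float64(0.009297506285702537), np.float64(0.009297506285702509)]) (array([ 0.66954198, -0.35269292,  0.13605146]), [np.float64(0.00012464851325276127), np.float64(0.00012464851325259048)]) (array([ 0.69112752, -0.37105076,  0.15005902]), [np.float64(0.02087280441747801), np.float64(0.020872804417477877)]) (array([ 0.65738531, -0.39642203,  0.1717821 ]), [np.float64(0.010663273583657238), np.float64(0.010663273583657056)])
```

The grey cap's top is at (321.7, 233.3), so the cap is at (0.526, -0.332), matching the other cameras. The pens are well clear. Descend and grip.

Request:
{"method": "arm_command", "body": {
  "moves": [
    [[0, 0.6, 0, -0.22, 0], [0, 0.6, 0, -0.22, 0], [0, 0.6, 0, 0, 0], [0, 0.6, 0, 0, 0], [0, 0.6, 0, 0, 0], [0, 0.4, 0, 0, 0], [0, 0.17, 0, 0, 0], [0, 0, 0, 0, 0], [0, 0, 0, 0, 0]]
  ],
  "force": 60
}}

```text
clock: 6.27
position: [0.5258, -0.3315, 0.078]
ee_rot: [0.043, 0.705, -0.043, 0.706]
ft_force: [0.6, 0.6, -0.1]
grip_width: 1.001
```

Run:
```python
import m; from h import *
im,i=snap('wrist','w4.png')
m.to([.5263,-.332,.079])
```

```text
pos [ 0.526  -0.3316  0.0783] x [ 0.001 -0.001 -1.   ] y [ 0.122  0.993 -0.001] z [ 0.993 -0.122  0.001] units [-0.03 -0.01  0.01] clock 6.3167 q [ 0.52  0.54 -0.04  1.68  0.03  0.92  1.92] F [-0.07 -1.26  0.28] w 0.9990872440776752
```

View pics/w4.png

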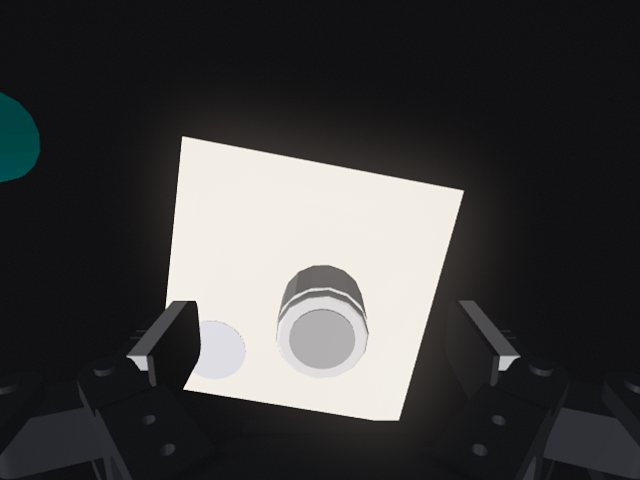

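The cap top (322, 338) is centred between the pads. Closing.

Request:
{"method": "arm_command", "body": {
  "moves": [
    [[0.3, 0, 0, 0, 0], [0.5, 0, 0, 0, 0], [0.8, 0, 0, 0, 0], [1, 0, 0, 0, 0], [1, 0, 0, 0, 0], [1, 0, 0, 0, 0], [1, 0, 0, 0, 0], [1, 0, 0, 0, 0], [1, 0, 0, 0, 0], [1, 0, 0, 0, 0]]
  ],
  "force": 70
}}

```text
clock: 7.15
position: [0.5257, -0.3315, 0.0777]
ee_rot: [0.043, 0.705, -0.043, 0.706]
ft_force: [-1.1, -0.5, 5.4]
grip_width: 0.331
```

Run:
```python
import m; from h import *
im,i=snap('wrist','w5.png')
m.to([.5263,-.332,.2])
```

```text
pos [ 0.5257 -0.3315  0.0777] x [ 0.001 -0.    -1.   ] y [ 0.122  0.993 -0.   ] z [ 0.993 -0.122  0.001] units [-4.89 -0.02  0.03] clock 7.2 q [ 0.52  0.54 -0.04  1.68  0.03  0.92  1.92] F [-0.46  0.06  6.06] w 0.32707231980399193
```

View pics/w5.png

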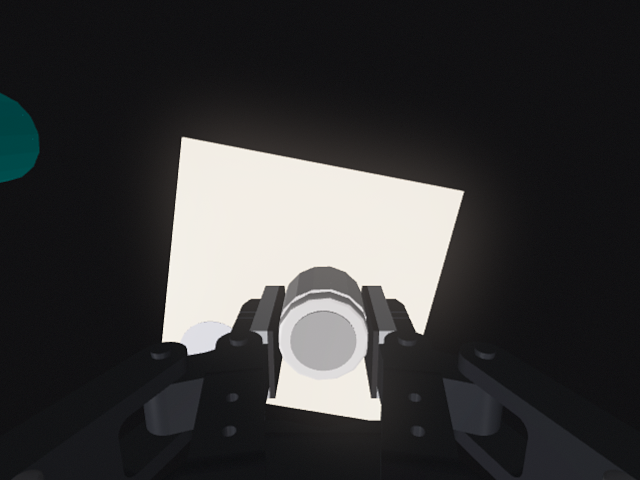

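Request:
{"method": "arm_command", "body": {
  "moves": [
    [[1, -0.3, 0, 0, 0], [1, -0.7, 0, 0, 0], [1, -1, 0, 0, 0], [1, -1, 0, 0, 0], [1, -1, 0, 0, 0], [1, -1, 0, 0, 0], [1, -1, 0, 0, 0], [1, -1, 0, 0, 0], [1, -1, 0, 0, 0], [1, -1, 0, 0, 0], [1, 0, 0, 0, 0], [1, 0, 0, 0, 0]]
  ]
}}

```text
clock: 8.2
position: [0.5257, -0.3315, 0.3038]
ee_rot: [0.043, 0.705, -0.044, 0.707]
ft_force: [-0.4, -0.5, 0.0]
grip_width: 0.331
```

Run:
```python
import m; from h import *
im,i=snap('wrist','w6.png')
m.to([.521,-.008,.30])
```

```text
pos [ 0.5252 -0.3312  0.3022] x [ 0. -0. -1.] y [0.122 0.993 0.   ] z [ 0.993 -0.122  0.   ] units [ 0.09 12.81 -1.74] clock 8.25 q [ 0.52  0.32 -0.04  1.48  0.01  1.34  1.93] F [ 0.39  0.53 -2.08] w 0.3310001111339595
```

View pics/w6.png

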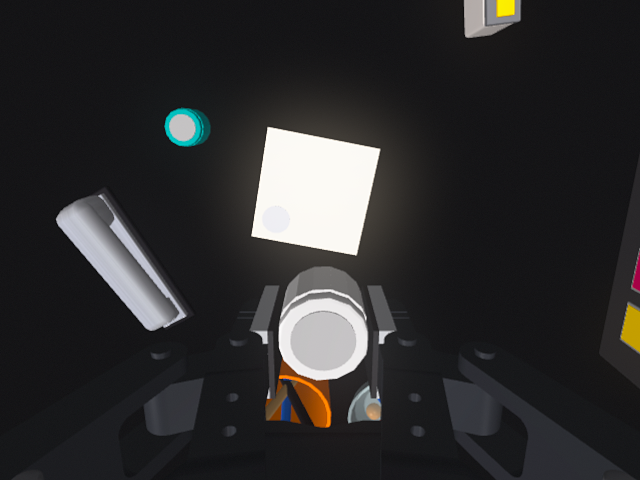

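Cap held upright and clear of the card. I'll compute its axis in the tool frame.

```bash
cat > capoff.py <<'E'
from m import *
def capoff(fn,i,o,ztop=-.0477,dark=(150,212)):
    g=cv2.cvtColor(cv2.imread(fn),cv2.COLOR_BGR2GRAY); g=cv2.medianBlur(g,3); c=g[270:400,265:385]
    best=None
    for lo,hi in [dark]:
        mk=((c>lo)&(c<hi)).astype(np.uint8); n,l,st,ce=cv2.connectedComponentsWithStats(mk,connectivity=4); k=l[70,58]
        print(st[k],ce[k]+[265,270]); u,v=ce[k]+[265,270]
    p=atz(i,v,u,o['position'][2]+ztop); r=R.from_quat(o['ee_rot']).as_matrix()
    d=r.T@(p-o['position']); print('cap top',p,'in tool',np.round(d*1000,2)); return d
E
python3 - <<'E'
from capoff import *
o=manip.get_obs(); i=manip.camera_info('wrist')
g=cv2.cvtColor(cv2.imread('pics/w6.png'),cv2.COLOR_BGR2GRAY); print(g[338,270:380:5], g[285:385:5,323])
capoff('pics/w6.png',i,o)
g=cv2.cvtColor(cv2.imread('pics/w5.png'),cv2.COLOR_BGR2GRAY)
capoff('pics/w5.png',i,o,dark=(150,195))
E
```

```text
[ 69  34 246 237 218 194 195 195 195 196 195 196 195 196 197 197 196 193
 236 238  44  69] [110 232 111 235 235 207 195 196 196 196 195 196 195 195 195 195 196 209
 238  69]
[  26   40   65   61 3104] [322.92815722 339.99226804]
cap top [ 0.5249424  -0.33067098  0.25447964] in tool [47.7   0.49 -0.36]
[  25   40   66   61 3147] [322.84874484 339.99841119]
cap top [ 0.52494151 -0.33069632  0.25447964] in tool [47.7   0.47 -0.36]
```

Request:
{"method": "arm_command", "body": {
  "moves": [
    [[1, 0, 0.4, 0, 0], [1, 0, 0.8, 0, 0], [1, 0, 1, 0, 0], [1, 0, 1, 0, 0], [1, 0, 1, 0, 0], [1, 0, 1, 0, 0], [1, 0, 1, -0.3, 0], [1, 0, 1, -0.3, 0], [1, 0, 1, -0.3, 0], [1, 0, 1, -0.3, 0], [1, 0, 1, -0.3, 0], [1, 0, 1, -0.24, 0]]
  ]
}}

```text
clock: 9.25
position: [0.5151, -0.0461, 0.3009]
ee_rot: [0.043, 0.707, -0.043, 0.705]
ft_force: [0.6, 0.2, -0.8]
grip_width: 0.331
```

Request:
{"method": "arm_command", "body": {
  "moves": [
    [[1, 0, 0.8, 0, 0], [1, 0, 0.5, 0, 0], [1, 0, 0.2, 0, 0], [1, 0, 0, 0, 0], [1, 0, 0, 0, 0], [1, 0, 0, 0, 0]]
  ]
}}

```text
clock: 9.75
position: [0.5207, -0.012, 0.3017]
ee_rot: [0.044, 0.706, -0.044, 0.706]
ft_force: [0.3, 0.8, -0.8]
grip_width: 0.332
```

Run:
```python
import m; from h import *
im,i=snap('wrist','w7.png')
s,si=snap('scene','s7.png'); d,di=snap('side','d7.png')
m.to([.5212,-.0088,.30])
cv2.imwrite('pics/c7.png',np.hstack([cv2.resize(s[60:200,380:520],(400,400),interpolation=3),cv2.resize(d[60:170,220:330],(400,400),interpolation=3)])[:,:,::-1])
```

```text
pos [ 0.5208 -0.0118  0.302 ] x [-0. -0. -1.] y [ 0.123  0.992 -0.   ] z [ 0.992 -0.123 -0.   ] units [ 0.08  0.12 -0.  ] clock 9.9 q [ 0.18  0.12 -0.26  1.73  0.03  1.3   1.36] F [-0.84 -0.   -0.48] w 0.32941602464364006
```

View pics/w7.png

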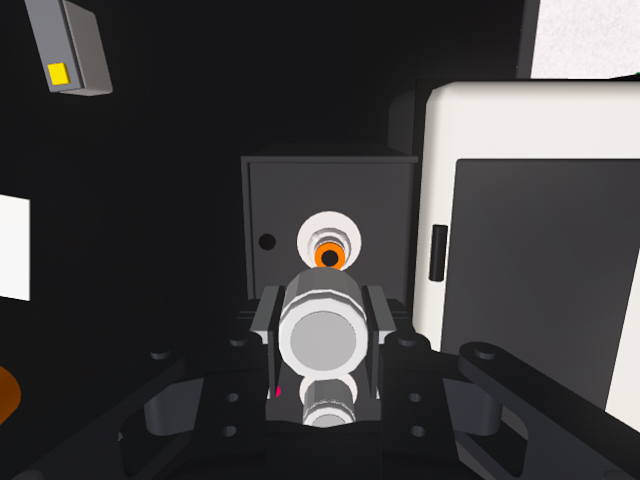

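View pics/c7.png

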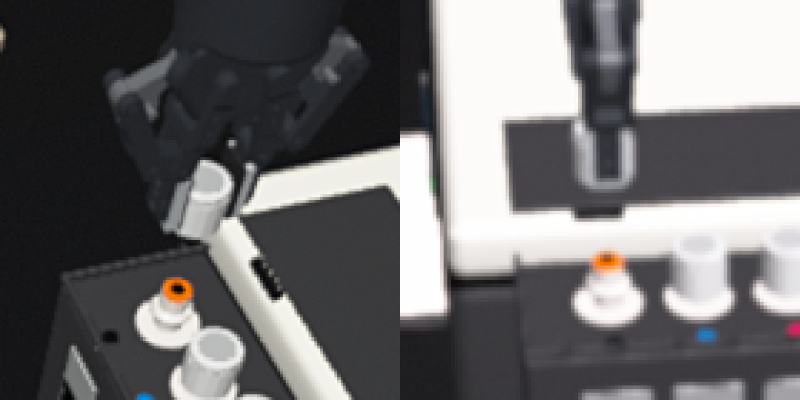

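Run:
```python
from m import *
im=cv2.imread('pics/w7.png'); i=manip.camera_info('wrist'); o=manip.get_obs(); r=R.from_quat(o['ee_rot']).as_matrix()
hsv=cv2.cvtColor(im,cv2.COLOR_BGR2HSV); mk=cv2.inRange(hsv,(5,150,150),(22,255,255)); n,l,st,c=cv2.connectedComponentsWithStats(mk)
k=l[248:268,320:340].max(); x,y,w,h=st[k][:4]; print(st[k])
p=atz(i,y+(w-1)/2,x+(w-1)/2,.17); print(p, 'tool mm',r.T@(p-o['position'])*1000)
```

```text
[315 243  30  27 421]
[ 0.52136455 -0.00797155  0.17      ] tool mm [1.32014632e+02 3.90001612e+00 7.49337461e-02]
```

Shift of about +3.3 mm along the jaws is needed; then lower to just above the seal.

Request:
{"method": "arm_command", "body": {
  "moves": [
    [[1, 0, 0.13, 0.01, 0], [1, 0.5, 0, 0, 0], [1, 0.7, 0, 0, 0], [1, 0.5, 0, 0, 0], [1, 0.2, 0, 0, 0], [1, 0, 0, 0, 0], [1, 0, 0, 0, 0]]
  ]
}}

```text
clock: 10.48
position: [0.5217, -0.0077, 0.2551]
ee_rot: [0.043, 0.706, -0.043, 0.706]
ft_force: [0.4, -0.4, -0.3]
grip_width: 0.328
```

Run:
```python
import m; from h import *
s,si=snap('scene','s8.png'); d,di=snap('side','d8.png')
m.to([.5212,-.0088,.235])
cv2.imwrite('pics/c8.png',np.hstack([cv2.resize(s[100:200,390:490],(400,400),interpolation=3),cv2.resize(d[80:170,230:320],(400,400),interpolation=3)])[:,:,::-1])
for c,i in [('scene',si),('side',di)]:
  for q in ['cap_center','neck_top','seal','neck_open']:
    print(c,q,[(np.round(r['pixel'],1).tolist(),round(r['confidence'],2)) for r in manip.pinpoint(q,c)])
  print('expect cap', proj(i,[.5209,-.0083,.190]),'necktop',proj(i,[.5209,-.0083,.170]))
```

```text
pos [ 0.522  -0.0076  0.2556] x [ 0.001  0.    -1.   ] y [0.122 0.993 0.   ] z [ 0.993 -0.122  0.001] units [ 0.83 -0.05 -0.03] clock 10.5833 q [ 0.17  0.15 -0.27  1.79  0.04  1.21  1.34] F [ 0.49 -0.61  0.7 ] w 0.3306600473623214
scene cap_center [([263.8, 192.3], 0.57), ([150.5, 443.6], 0.55)]
scene neck_top [([161.1, 441.6], 0.75)]
scene seal [([161.7, 439.4], 0.48)]
scene neck_open [([170.5, 436.3], 0.77)]
expect cap (np.float64(151.2972950964476), np.float64(443.4130548598951)) necktop (np.float64(159.89967345582085), np.float64(440.85878100198624))
side cap_center [([361.3, 291.7], 0.6), ([119.1, 277.9], 0.4)]
side neck_top [([130.6, 279.8], 0.49)]
side seal [([265.0, 427.9], 0.73), ([132.6, 278.3], 0.5), ([119.9, 275.3], 0.49), ([130.8, 279.2], 0.41)]
side neck_open [([144.1, 278.5], 0.76)]
expect cap (np.float64(123.11750987479661), np.float64(276.6936592264118)) necktop (np.float64(131.73820223215307), np.float64(276.97967531293006))
```

View pics/c8.png

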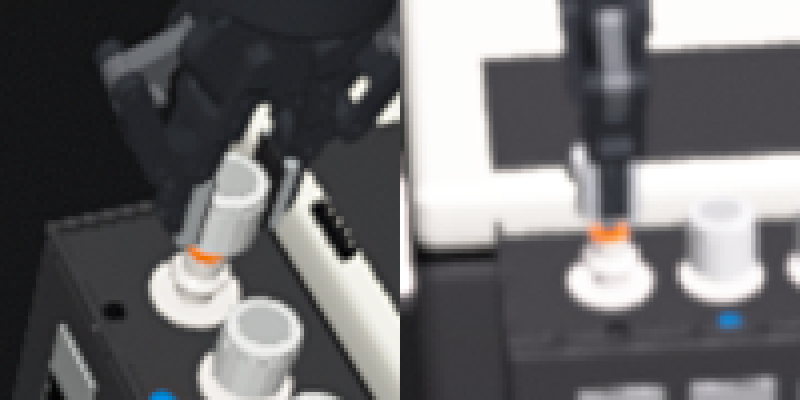

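Before lowering, check the alignment: overlay the predicted cap and neck outlines on both fixed views.

```bash
cat > ov.py <<'E'
from m import *
def ov(fs,fd,out,neck,capxy,capz0):
    outs=[]
    for fn,c,(r0,r1,c0,c1) in [(fs,'scene',(110,190,400,480)),(fd,'side',(90,160,240,310))]:
        i=manip.camera_info(c); im=cv2.imread(fn)[r0:r1,c0:c1]; k=400/(r1-r0); im=cv2.resize(im,(400,400),interpolation=cv2.INTER_CUBIC)
        def ring(x,y,z,rad,col):
            t=np.linspace(0,2*np.pi,60); pts=[]
            for a in t:
                v,u=proj(i,[x+rad*np.cos(a),y+rad*np.sin(a),z]); pts.append([(u+.5-c0)*k-.5,(v+.5-r0)*k-.5])
            cv2.polylines(im,[np.array(pts).round().astype(int)],True,col,1)
        ring(*neck,.17,.008,(255,0,0)); ring(*neck,.154,.0125,(255,0,0))
        ring(*capxy,capz0,.015,(0,255,0)); ring(*capxy,capz0+.028,.015,(0,255,0))
        ring(neck[0]+.0496,neck[1]-.0061,.176,.015,(0,0,255))
        outs.append(im)
    cv2.imwrite(out,np.hstack(outs))
E
python3 - <<'E'
from ov import *
ov('pics/s8.png','pics/d8.png','pics/o8.png',(.521,-.0082),(.5217,-.0075),.2553-.0757)
E
```

```text
(no output)
```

View pics/o8.png

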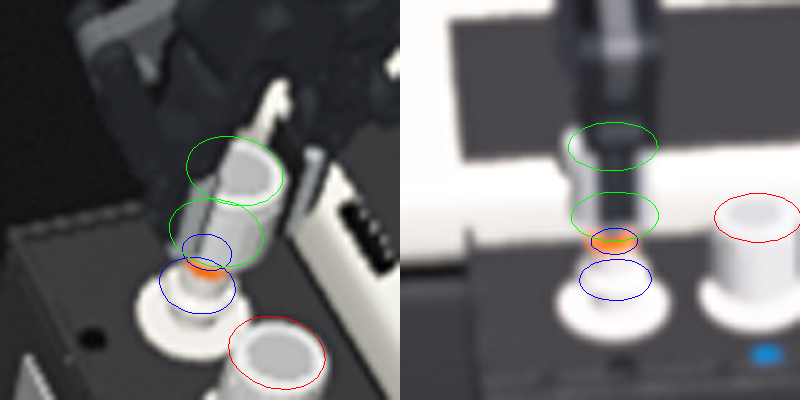

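Run:
```python
from ov import *
a=cv2.imread('pics/s8.png')[125:180,420:475]; cv2.imwrite('pics/z8.png',cv2.resize(a,(770,600)[::1] if 0 else (600,600),interpolation=cv2.INTER_NEAREST))
i=manip.camera_info('scene'); print(atz(i,150.5,443.6,.1936),atz(i,161.1,441.6,.17))
for z in (.176,):
  for p in [(.5706,-.0143)]: print(proj(i,[*p,z]))
```

```text
[ 0.52220135 -0.00962065  0.1936    ] [ 0.52364947 -0.00856669  0.17      ]
(np.float64(179.9730762574485), np.float64(454.87744093083825))
```

View pics/z8.png

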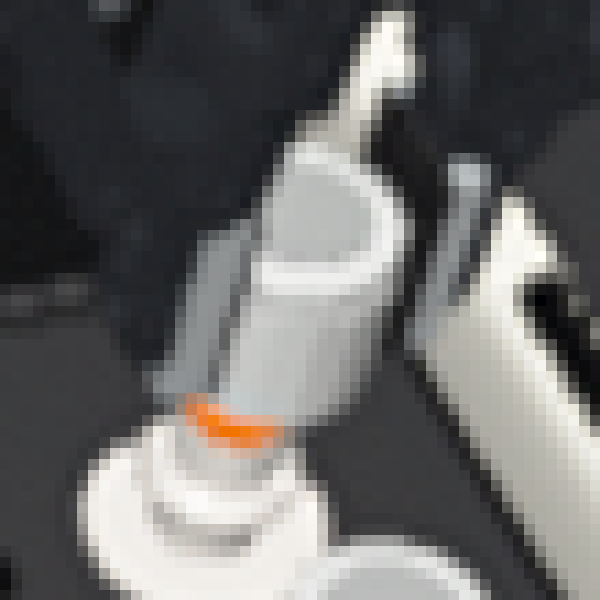

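Run:
```python
from ov import *
o=[]
for k in range(5):
    im=manip.camera('scene'); o.append(manip.get_obs()['position'])
print('pos mean',np.mean(o,0),np.std(o,0))
tcp=np.mean(o,0)
i=manip.camera_info('scene'); g=cv2.cvtColor(im,cv2.COLOR_RGB2GRAY).astype(float)
cv2.imwrite('pics/s9.png',im[:,:,::-1])
def rightedge(x,y,z0,rad,h,rows):
    pts=[]
    for z in (z0,z0+h):
        for a in np.linspace(0,2*np.pi,180):
            v,u=proj(i,[x+rad*np.cos(a),y+rad*np.sin(a),z]); pts.append([u,v])
    hull=cv2.convexHull(np.array(pts,np.float32))[:,0]
    out=[]
    for r in rows:
        xs=[]
        for p,q in zip(hull,np.roll(hull,-1,0)):
            if (p[1]-r)*(q[1]-r)<=0 and p[1]!=q[1]: xs.append(p[0]+(r-p[1])/(q[1]-p[1])*(q[0]-p[0]))
        out.append((min(xs),max(xs)) if xs else (np.nan,)*2)
    return np.array(out)
def meas(r,u):
    c=np.arange(int(u)-5,int(u)+7); return g[r,c].astype(int),c
print('held')
rows=range(146,160,2)
E_=rightedge(tcp[0],tcp[1],tcp[2]-.0757,.015,.028,rows)
for r,e in zip(rows,E_): v,c=meas(r,e[1]); print(r,round(e[1],1),c[0],v)
print('neigh'); nx,ny=.521+.0496,-.0083-.0061
rows=range(178,196,2)
E_=rightedge(nx,ny,.148,.015,.028,rows)
for r,e in zip(rows,E_): v,c=meas(r,e[1]); print(r,np.round(e,1),c[0],v, g[r,int(e[0])-5:int(e[0])+7].astype(int))
```

```text
pos mean [ 0.52156442 -0.00768038  0.25470356] [6.62851628e-06 1.40540696e-05 3.27112190e-05]
held
146 455.7 450 [187 187 184 191 225 240 197 101  28  37 114 144]
148 455.1 450 [182 195 211 224 235 235 151  49  25  82 135 146]
150 454.5 449 [231 235 239 235 231 201 157  92  29  48 126 146]
152 453.8 448 [205 204 194 177 173 172 171 117  39  34 112 142]
154 453.2 448 [192 183 168 177 172 147 104  51  28  83 132 145]
156 452.6 447 [191 182 171 167 161 141 123  79  33  43 103 131]
158 451.9 446 [191 188 174 168 164 147 132 107  71  52  53  39]
neigh
178 [445.2 463.5] 458 [187 188 204 227 226 166  87  54  56  59  56  36] [238 238 238 239 240 239 232 231 233 225 204 189]
180 [444.6 464.3] 459 [188 186 188 218 238 181  91  56  57  60  58  42] [241 241 238 236 232 206 168 189 230 236 208 184]
182 [444.  464.4] 459 [187 187 187 211 235 240 159  65  53  60  60  58] [ 84  95 102  99  85  65  67 137 185 231 238 220]
184 [443.3 463.8] 458 [185 187 187 190 217 236 224 136  59  55  59  59] [ 59  59  59  57  56  58  95 154 182 201 230 238]
186 [442.7 463. ] 458 [221 227 235 238 236 213 155  86  56  59  59  59] [ 61  61  61  59  57  57  75 134 168 203 191 185]
188 [442.  462.3] 457 [231 227 224 210 182 151 144 101  59  57  60  59] [ 61  59  57  60 119 173 156 156 169 177 184 188]
190 [441.6 461.6] 456 [177 195 189 181 171 154 130  90  62  58  61  60] [ 61  60  55  64 155 237 232 180 163 171 181 186]
192 [441.8 460.8] 455 [191 189 177 171 166 148 134  96  60  56  59  59] [ 61  58  55 108 227 246 228 185 167 177 186 186]
194 [442.8 460.1] 455 [192 180 171 169 151 137 181 159  92  58  59  61] [ 57  63 147 235 244 234 212 183 181 185 187 192]
```

Sub-pixel edge comparison: the held cap and the neighbouring seated cap deviate from prediction by 1.05 px and 1.3 px. So the cap is within about 0.6 mm of the neck axis. My rougher 2–3 mm reading by eye was wrong. I'll apply a small trim, then lower to the bead.

Request:
{"method": "arm_command", "body": {
  "moves": [
    [[1, 0, -0.025, -0.01, 0], [1, 0.2, 0, 0, 0], [1, 0.2, 0, 0, 0], [1, 0.2, 0, 0, 0], [1, 0.15, 0, 0, 0], [1, 0.1, 0, 0, 0], [1, 0, 0, 0, 0], [1, 0, 0, 0, 0]]
  ],
  "force": 90
}}

```text
clock: 11.9
position: [0.5212, -0.0083, 0.2333]
ee_rot: [0.043, 0.706, -0.043, 0.706]
ft_force: [0.1, 0.1, 0.1]
grip_width: 0.328
```

Run:
```python
import m; from h import *
s,si=snap('scene','s10.png'); d,di=snap('side','d10.png')
m.to([.521,-.0083,.2237])
cv2.imwrite('pics/c10.png',np.hstack([cv2.resize(s[110:190,400:480],(400,400),interpolation=3),cv2.resize(d[90:160,240:310],(400,400),interpolation=3)])[:,:,::-1])
```

```text
pos [ 0.5213 -0.0082  0.2336] x [ 0.  0. -1.] y [0.122 0.993 0.   ] z [ 0.993 -0.122  0.   ] units [ 0.39 -0.   -0.01] clock 12.0 q [ 0.17  0.17 -0.27  1.81  0.05  1.16  1.34] F [-0.34  0.84 -0.06] w 0.3219167362044929
```

View pics/c10.png

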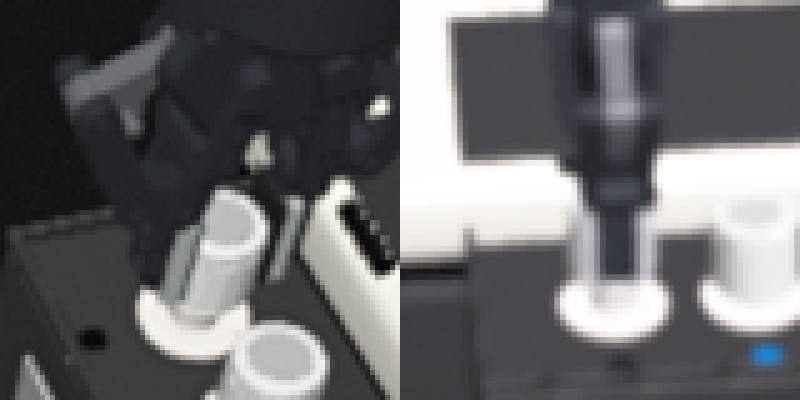

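The cap is over the neck, just above the bead, with no side force. Now press in small steps.

Request:
{"method": "arm_command", "body": {
  "moves": [
    [[1, 0.04, 0, 0, 0], [1, 0.04, 0, 0, 0], [1, 0.04, 0, 0, 0], [1, 0, 0, 0, 0]]
  ]
}}

```text
clock: 12.33
position: [0.5217, -0.0085, 0.2313]
ee_rot: [0.043, 0.705, -0.043, 0.706]
ft_force: [-2.2, -0.8, 6.4]
grip_width: 0.32
```

Request:
{"method": "arm_command", "body": {
  "moves": [
    [[1, 0.04, 0, 0, 0], [1, 0.04, 0, 0, 0], [1, 0, 0, 0, 0]]
  ]
}}

```text
clock: 12.58
position: [0.5215, -0.0085, 0.2291]
ee_rot: [0.043, 0.705, -0.043, 0.706]
ft_force: [-0.7, -2.1, 3.1]
grip_width: 0.325
```

Request:
{"method": "arm_command", "body": {
  "moves": [
    [[1, 0.04, 0, 0, 0], [1, 0.04, 0, 0, 0], [1, 0, 0, 0, 0]]
  ]
}}

```text
clock: 12.83
position: [0.5209, -0.0085, 0.2254]
ee_rot: [0.043, 0.706, -0.043, 0.705]
ft_force: [2.6, -1.4, -9.2]
grip_width: 0.327
```

Past the click: the bead is now pulling the cap down at about 9 N. Continue home and on to the squeeze.

Request:
{"method": "arm_command", "body": {
  "moves": [
    [[1, 0.04, 0, 0, 0], [1, 0.04, 0, 0, 0], [1, 0, 0, 0, 0]]
  ]
}}

```text
clock: 13.08
position: [0.5211, -0.0083, 0.2241]
ee_rot: [0.043, 0.706, -0.043, 0.706]
ft_force: [1.1, -0.9, -3.5]
grip_width: 0.319
```

Request:
{"method": "arm_command", "body": {
  "moves": [
    [[1, 0.04, 0, 0, 0], [1, 0, 0, 0, 0], [1, 0, 0, 0, 0]]
  ]
}}

```text
clock: 13.33
position: [0.5213, -0.0082, 0.2236]
ee_rot: [0.043, 0.706, -0.043, 0.706]
ft_force: [-0.6, -1.6, 0.1]
grip_width: 0.322
```

Request:
{"method": "arm_command", "body": {
  "moves": [
    [[1, 0.04, 0, 0, 0], [1, 0.04, 0, 0, 0], [1, 0, 0, 0, 0], [1, 0, 0, 0, 0]]
  ]
}}

```text
clock: 13.67
position: [0.5214, -0.0081, 0.2221]
ee_rot: [0.043, 0.706, -0.043, 0.706]
ft_force: [-2.6, -1.6, 5.9]
grip_width: 0.322
```

Request:
{"method": "arm_command", "body": {
  "moves": [
    [[1, 0.04, 0, 0, 0], [1, 0.04, 0, 0, 0], [1, 0, 0, 0, 0], [1, 0, 0, 0, 0]]
  ]
}}

```text
clock: 14.0
position: [0.5214, -0.0081, 0.2211]
ee_rot: [0.043, 0.705, -0.043, 0.706]
ft_force: [-7.0, -0.5, 16.5]
grip_width: 0.325
```

Request:
{"method": "arm_command", "body": {
  "moves": [
    [[1, -0.02, 0, -0.01, 0], [1, 0, 0, 0, 0], [1, 0, 0, 0, 0], [1, 0, 0, 0, 0]]
  ]
}}

```text
clock: 14.33
position: [0.5213, -0.0081, 0.2211]
ee_rot: [0.043, 0.705, -0.043, 0.706]
ft_force: [-3.5, -0.9, 10.8]
grip_width: 0.322
```

Run:
```python
import m; from h import *
f=[]
for k in range(3):
    w,i=snap('wrist','w11.png'); f.append(manip.get_obs()['ft_force'])
s,si=snap('scene','s11.png'); f.append(manip.get_obs()['ft_force']); d,di=snap('side','d11.png'); f.append(manip.get_obs()['ft_force'])
print(np.round(f,1), manip.get_obs()['torque'])
m.to([.521,-.0083,.2217])
print(manip.get_obs()['joint_velocities'].round(3))
cv2.imwrite('pics/c11.png',np.hstack([cv2.resize(s[110:190,400:480],(400,400),interpolation=3),cv2.resize(d[90:160,240:310],(400,400),interpolation=3)])[:,:,::-1])
```

```text
[[-3.1 -0.9 10.7]
 [-3.5  0.1 10.5]
 [-3.4  0.2 10.4]
 [-3.6 -1.  10.7]
 [-3.4 -1.3 10.4]] [-0.1965774   0.76282832  0.00236853]
pos [ 0.5213 -0.0081  0.2211] x [ 0.002 -0.    -1.   ] y [0.122 0.993 0.   ] z [ 0.993 -0.122  0.002] units [-0.02 -0.01 -0.01] clock 14.5833 q [ 0.17  0.18 -0.27  1.83  0.05  1.13  1.33] F [-3.38 -1.26 10.4 ] w 0.32369225793222084
[-0.002  0.001 -0.     0.001  0.001 -0.    -0.   ]
```

View pics/c11.png

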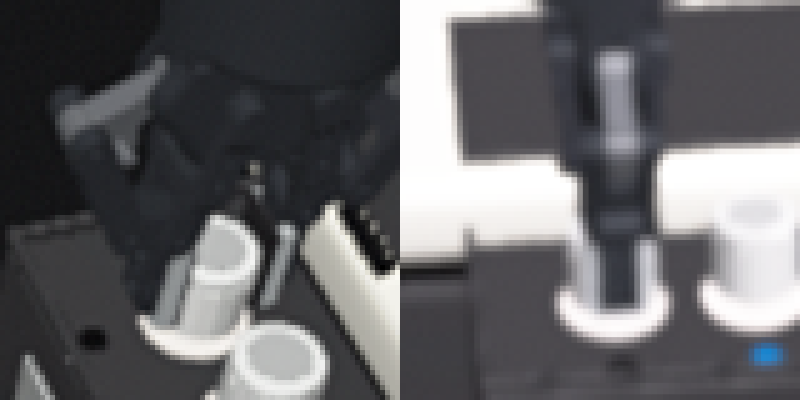

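View pics/w11.png

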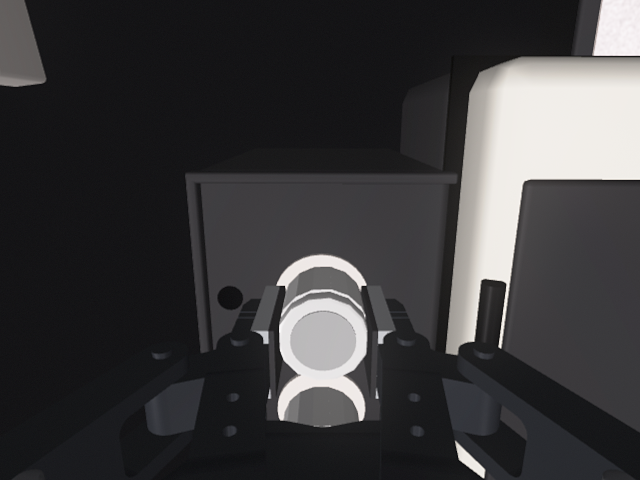

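The cap is snapped home, steady at about 10.5 N of downward push, upright, and has not slipped in the pads (its top is still at (323, 340)). Handing in.

```bash
python3 -c "
from workcell import manip
print(manip.hand_in()); o=manip.get_obs(); print(o['clock'],o['ft_force'],o['position'])"
```

```text
the job is handed in; nothing more can be done
None
the job is handed in; nothing more can be done
```

I took the grey cap from the white card, set it over the open front neck and pressed it through the click. I handed in at about 14.6 s with the hand still gripping it and pushing down. No verdict was reported.

**Last checks before handing in:**
- **Push:** steady at about 10.5 N downward. I backed off from a first peak of 16.5 N. A sideways force of about 3.5 N in x remained. The force on the seal itself cannot be measured directly.
- **Position:** by the tool reading, the cap centre is about 19 mm above the deck and within about 0.5 mm of the measured neck axis. The tool is within about 0.002 rad of vertical.
- **Click:** the vertical force rose to about 6 N, then reversed to a pull of about 9 N as the cap snapped past the bead.
- **Grip:** the cap did not slip in the pads; its top sat at the same pixel after pressing as after lifting.
- **Other objects:** the stapler, pen cup, cartridge and dish were never approached. I did not re-measure them at the end.

**Disagreement:** a rough reading by eye of the scene picture suggested the cap was 2–3 mm off before pressing. A sub-pixel edge comparison with the neighbouring cap put it within about 0.6 mm, so I made only a small correction. The near-zero side force when I stopped just above the bead was consistent with that.

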